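# Close the open bolt tub and line up the hardware tubs by size

### The arm

A 7-joint arm with a two-finger parallel gripper is mounted at the origin on the work surface. World frame = base frame: x ahead of the robot, y to its left, z up, the work surface at z = 0. Lengths are in mm, angles in rad, forces in N, time in s.
With the tool pointing down it reaches from about 400 to 875 mm from the base axis. Payload 6.5 kg.
Tool frame: the origin (TCP) lies at the very end of the fingers, on their centre line; the grasp point (between the pads) lies 19 mm behind it; y points along the fingers, x is the direction in which the jaws open and shut, and the axes are right-handed (so a half turn about y gives the same grasp; the last joint's range is limited). The gripper opens to 88 mm and grips with 3 to 60 N. Pads are 18 mm wide; open, the fingers measure 123 mm over their backs; the gripper's body (75 mm by 187 mm) begins 45 mm behind the grasp point.
Start: joints at [1.161, 0.536, -0.004, 1.538, 0.003, 1.067, -0.071], TCP at [219.089, -611.956, 238.716] pointing down, gripper open.
Joint ranges: [-2.7, 2.7], [-0.37, 2.16], [-1.27, 1.26], [0.24, 2.4], [-1.31, 4.45], [0.19, 1.91], [-2.76, 2.76]. Speed limits (rad/s): [2.39, 2.39, 3.14, 3.14, 3.14, 3.14, 3.14].

### API

Orientations are given as a 3x3 rotation matrix whose columns are the frame's x, y, z axes.
In Python, from bench import env gives the robot as it stands.
- The arm moves only by the tool servo_tool, never from a script. Its argument "motion" is one flat list of numbers, 7 for each row, row after row: the turn, a rotation vector about the tool's x, y, z each as a share of 2 rad, from -1 to 1, then the shift along the tool's x, y, z each as a share of 250 mm, from -1 to 1, then the gripper command: -1 is fully open, 1 is shut, values between are in proportion. A call has 1 to 10 rows; each row is the pose to reach, as a shift and turn from the pose commanded when the call began, along the tool's axes at that moment; what a row does not reach only later rows make up. A row lasts 1/8 s, in which the tool goes at most 62.5 mm and 10.7 degrees, less where a joint would pass 70% of its speed; a pose out of reach is approached as far as the arm can. A call with a number of a shift or a turn outside -1 to 1 is refused whole. A call with a gripper value outside its range is refused whole. The fingers move at their own pace and stop on an object; the grip force is fixed at half the most. Time passes only in rows, so rows that repeat a pose let the fingers close. It gives the time, the measured TCP pose, the force and the opening at its end, in the units of the state.
- env.state(): the state, without advancing time (a new reading comes with each control period).
- env.snapshot(name): name is "scene" or "side" or "wrist"; returns a dict with "frame" (384x512x3 uint8, red, green, blue), "fx", "fy", "cx", "cy" (pixels), "k1" (the pictures are not rectified: a ray, as slopes to the right and down, at radius r is drawn at 1 + k1 r^2 times it, then the intrinsics apply), "world_to_cam" (4x4, takes a point from world to camera coordinates). Camera axes: x right, y up, looking along -z (the intrinsics and any distortion apply to the point x, -y, -z); pixel columns grow to the right and rows downward; lengths in mm; the calibration is good to about 2 mm. A picture is of the moment at which its call begins. There is no depth.
- env.hand_in(): hands the job in, once; it reports no verdict.
The state is a dict: "t": time; "joint_positions": joint angles; "dq": joint speeds; "joint_torque": joint torques, N m; "ee_pos": TCP position; "ee_rot": TCP orientation; "ft_force": force on the tool from outside, world axes, zero at the start; "ft_torque": the same for the moment, N m; "grip_width": finger opening in mm.
Only numpy, scipy, OpenCV 4.12 (cv2) and the standard library are available. Lean on these libraries where they do the work, as an engineer would, in place of code of your own. Each camera call takes 0.05 s, during which the arm holds its last target. There are 200 camera calls.

### The job

Snap the loose black cap onto the open bolt tub, pushed fully home, and stand the three hardware tubs on the rack, one in the middle of each rubber pad, in order of size: the smallest next to the upright steel end stop, the largest farthest from it. Keep the tubs upright so that nothing spills, and leave the castor and the screwdriver where they lie.

Things in the scene. Friction and masses are not known exactly. Their poses are not given: they have to be found in the camera images.
- tub_small: closed round white plastic tub with a black cap, the smallest: 46 mm in diameter and 44 mm high in all, its cap (top 5 mm) flush with its side; 0.10 to 0.21 kg. Stands upright on the bench; origin at the centre of its underside, z up its axis
- tub_medium: open round white plastic tub with steel bolts in the bottom (fast, 25 mm or more below the rim), the middle size: 58 mm in diameter up to 43 mm, then a neck 52 mm in diameter, rim 64 mm above its underside (69 with its cap on), mouth 45 mm wide; 0.14 to 0.28 kg. Stands upright on the bench; origin at the centre of its underside, z up its axis
- tub_large: closed round white plastic tub with a black cap, the largest: 66 mm in diameter and 96 mm high in all, its cap (top 5 mm) flush with its side; 0.24 to 0.49 kg. Stands upright on the bench; origin at the centre of its underside, z up its axis
- lid: loose black press-in cap of the open tub, right way up, 0.05 kg: flange 58 mm across, 13 to 18 mm above its underside, on a tapered plug 42 (31 at the foot) mm wide with springy lugs. Origin at the centre of the underside, z up. Centres itself from 4 mm off; laid on it stays 4 mm proud; 8 to 15 N straight down snaps it home, flange on the rim, origin 51 mm above the tub's. A 7 N pull frees it again
- pad_a: one of three identical flat round grey rubber pads (pad_a, pad_b, pad_c; the letters say nothing of their order) in a row on the rack, 72 mm in diameter; origin at the centre of its top face, which is level, 26 mm above the bench. Fixed. The three centres lie on one straight line, 90 mm apart; each pad's y axis lies along the row
- pad_b: one of three identical flat round grey rubber pads (pad_a, pad_b, pad_c; the letters say nothing of their order) in a row on the rack, 72 mm in diameter; origin at the centre of its top face, which is level, 26 mm above the bench. Fixed. The three centres lie on one straight line, 90 mm apart; each pad's y axis lies along the row
- pad_c: one of three identical flat round grey rubber pads (pad_a, pad_b, pad_c; the letters say nothing of their order) in a row on the rack, 72 mm in diameter; origin at the centre of its top face, which is level, 26 mm above the bench. Fixed. The three centres lie on one straight line, 90 mm apart; each pad's y axis lies along the row
- end_stop: upright steel plate, 80 mm wide, 5 thick, rising 60 mm above one end (either) of the rack. Origin at its foot's underside, on the rack's top; y axis along the row of pads, whose centres lie 70, 160 and 250 mm from it. The rack is a fixed aluminium bar, 400 x 90 mm, 24 mm high; at its other end, 70 mm past the last pad's centre, sits a low black clamp knob, 18 mm high
- castor: bystander: a black twin-wheel chair castor lying on its side, wheels 50 mm in diameter, 42 mm high, with a steel stem reaching 60 mm from its origin, which is at the centre of the underside. Not to be moved
- screwdriver: bystander: a screwdriver lying on the bench, 200 mm long, its x axis along it from handle to tip; origin about the middle of its length, on the underside. Not to be moved

How it is judged (in metres and radians):
At the end, for the whole second after the job is handed in: Each tub upright (0.1 rad) and still on a pad, within 12 mm of its centre: small next to the end stop, medium in the middle, large farthest. The cap is home on the medium tub: level (0.06 rad), within 3 mm of its axis and 2 mm of its seated height ((horizontal distance between tub_small and pad_a below 0.012 m or horizontal distance between tub_small and pad_b below 0.012 m or horizontal distance between tub_small and pad_c below 0.012 m) and height (world z) of tub_small between 0.022 and 0.03 m and angular speed of each of tub_small, tub_large, tub_medium below 0.2 rad/s and horizontal distance between tub_medium and end_stop between 0.115 and 0.205 m and angle between each of tub_medium, tub_small, tub_large's own z axis and vertical below 0.1 rad and (horizontal distance between tub_large and pad_a below 0.012 m or horizontal distance between tub_large and pad_b below 0.012 m or horizontal distance between tub_large and pad_c below 0.012 m) and height (world z) of tub_large between 0.022 and 0.03 m and horizontal distance between lid and tub_medium below 0.003 m and horizontal distance between tub_small and end_stop below 0.115 m and (horizontal distance between tub_medium and pad_a below 0.012 m or horizontal distance between tub_medium and pad_b below 0.012 m or horizontal distance between tub_medium and pad_c below 0.012 m) and height (world z) of tub_medium between 0.022 and 0.03 m and linear speed of each of tub_medium, tub_small, tub_large below 0.02 m/s and horizontal distance between tub_large and end_stop above 0.205 m and z of lid in the frame of tub_medium between 0.0488 and 0.0528 m and angle between the z axis of lid and the z axis of tub_medium, either way round below 0.06 rad); the robot touches nothing.
It fails at once if the small tub is tipped over (more than about 30 degrees) (angle between tub_small's own z axis and vertical above 0.55 rad).
It fails at once if the medium tub is tipped over (more than about 30 degrees) (angle between tub_medium's own z axis and vertical above 0.55 rad).
It fails at once if the large tub is tipped over (more than about 30 degrees) (angle between tub_large's own z axis and vertical above 0.55 rad).
It fails at once if the castor is moved by more than 20 mm (distance of castor from where it was at the start of the episode above 0.02 m).
It fails at once if the screwdriver is moved by more than 20 mm (distance of screwdriver from where it was at the start of the episode above 0.02 m).
It also fails if it takes over 106 s, if anything falls off the work surface, if the arm or the gripper's body presses on something with over 40 N, if the wrist force passes 120 N, or if a joint passes its speed limit or range.

## Working session

There is one attempt and no reset: what is moved stays moved. The work goes in short steps, Python scripts to look and compute and a tool call to move; the robot and the scene stay as the last step left them, time stands still between calls to the robot, and variables do not carry over. Pictures are saved under pics/ and viewed, about 12 in all and at most 16, crops included, and the job is handed in when it is done.

Besides the shell and the picture viewer there is one more tool, called after ">>>" as name(argument=value, ...) on one line, values as JSON. servo_tool: Moves the arm, as the interface text tells. Its arguments: {"type":"object","properties":{"motion":{"type":"array"}},"required":["motion"]}

```bash
mkdir -p pics; ls; cat > h.py <<'E'
import numpy as np, cv2
from bench import env
def snap(n,f=None):
    s=env.snapshot(n)
    if f: cv2.imwrite('pics/'+f,s['frame'][:,:,::-1])
    return s
def proj(s,P):
    P=np.atleast_2d(P).astype(float); c=(s['world_to_cam']@np.c_[P,np.ones(len(P))].T).T
    u=c[:,0]/-c[:,2]; v=-c[:,1]/-c[:,2]; k=1+s['k1']*(u*u+v*v)
    return np.c_[s['fx']*u*k+s['cx'],s['fy']*v*k+s['cy']]
def ray(s,px,z):
    px=np.atleast_2d(px).astype(float); out=[]
    W=s['world_to_cam'];R=W[:3,:3];o=-R.T@W[:3,3]
    for p in px:
        d=np.array([(p[0]-s['cx'])/s['fx'],(p[1]-s['cy'])/s['fy']]);u=d.copy()
        for _ in range(30): u=d/(1+s['k1']*(u@u))
        w=R.T@np.array([u[0],-u[1],-1]); out.append(o+w*(z-o[2])/w[2])
    return np.array(out)
E
python3 - <<'E'
from h import *
import pickle
S={n:snap(n,n+'0.png') for n in('scene','side','wrist')}
pickle.dump(S,open('s0.pkl','wb'))
for n in S: 
  s=S[n];W=s['world_to_cam'];print(n,(-W[:3,:3].T@W[:3,3]).round(),W[:3,:3].round(2).tolist(),s['fx'],s['k1'])
a=np.hstack([cv2.resize(S[n]['frame'],(512,384)) for n in('scene','side')])
cv2.imwrite('pics/scene2.png',cv2.resize(S['scene']['frame'],(800,600),interpolation=cv2.INTER_CUBIC)[:,:,::-1])
cv2.imwrite('pics/side2.png',cv2.resize(S['side']['frame'],(800,600),interpolation=cv2.INTER_CUBIC)[:,:,::-1])
st=env.state();print({k:np.round(v,3).tolist() for k,v in st.items()})
E
```

```text
pics
scene [926. 614. 975.] [[-0.85, 0.53, -0.02], [-0.42, -0.65, 0.63], [0.32, 0.54, 0.78]] 412.4660829746091 0.007748544427380115
side [ -3. 719. 823.] [[-0.78, -0.62, 0.02], [0.41, -0.5, 0.76], [-0.46, 0.61, 0.64]] 489.1559403679375 -0.009452976898085472
wrist [ 296. -583.  383.] [[0.34, -0.94, -0.0], [0.89, 0.32, -0.31], [0.3, 0.1, 0.95]] 290.10720487436583 -0.04827333116519524
{'t': 0.15, 'joint_positions': [1.161, 0.537, -0.004, 1.539, 0.003, 1.067, -0.071], 'dq': [0.001, -0.002, -0.0, -0.004, -0.0, -0.001, -0.001], 'joint_torque': [0.002, -57.133, 0.992, -25.183, -0.056, 0.015, 0.0], 'ee_pos': [218.945, -611.543, 238.068], 'ee_rot': [[0.337, -0.001, 0.941], [-0.941, 0.001, 0.337], [-0.001, -1.0, -0.0]], 'ft_force': [-0.367, -0.55, 0.036], 'ft_torque': [-0.057, -0.002, 0.01], 'grip_width': 88.415}
```

View pics/scene2.png

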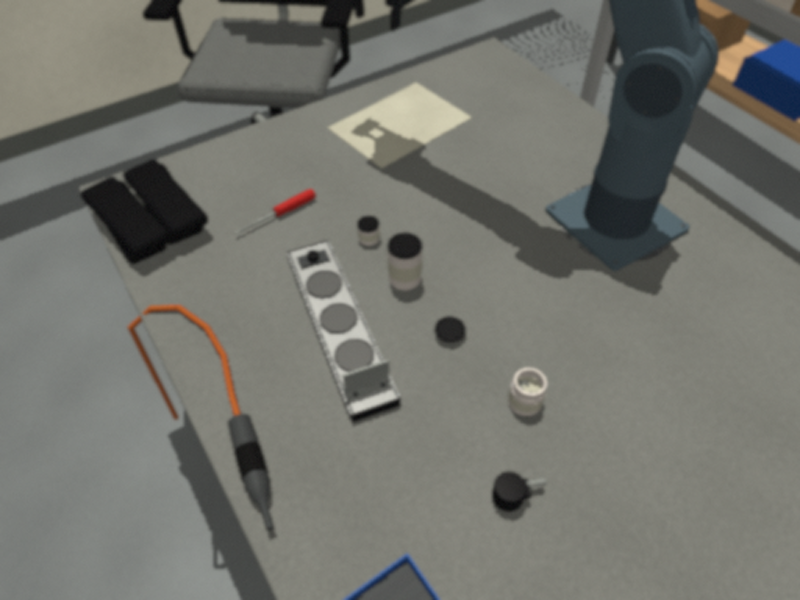

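View pics/side2.png

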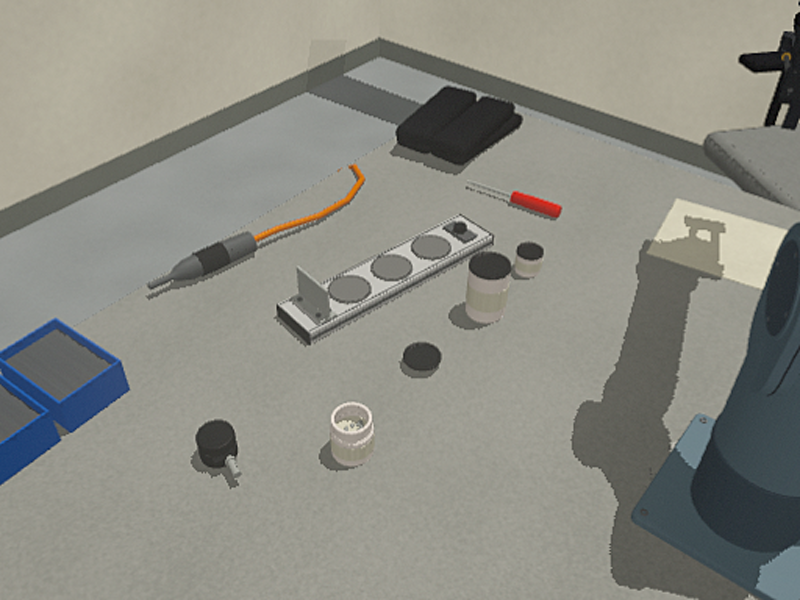

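The scene view shows the small cap at (368,223), large (405,245), lid (450,329), medium rim (529,380), pads (324,283), (339,318) and (354,354). The end stop is at the near end. The side view agrees. Next I refine with silhouette centroids in both cameras.

```bash
cat >> h.py <<'E'
from scipy.optimize import least_squares
def cyl(x,y,r,z0,z1,n=60):
    a=np.linspace(0,2*np.pi,n,endpoint=False)
    return np.vstack([np.c_[x+r*np.cos(a),y+r*np.sin(a),np.full(n,z)] for z in(z0,z1)])
def hullc(s,P):
    h=cv2.convexHull(proj(s,P).astype(np.float32)); m=cv2.moments(h); return np.array([m['m10']/m['m00'],m['m01']/m['m00']]),m['m00']
def blob(s,mask,seed,mx=4000):
    n,l,st,c=cv2.connectedComponentsWithStats(mask.astype(np.uint8),connectivity=4)
    d=[(np.hypot(*(c[i]-seed)),i) for i in range(1,n) if 20<st[i,4]<mx]
    d,i=min(d); return c[i],st[i,4],d
def solve(obs,r,z0,z1,x0):
    # obs: list (s,centroid)
    f=lambda p:np.concatenate([hullc(s,cyl(p[0],p[1],r,z0,z1))[0]-c for s,c in obs])
    q=least_squares(f,x0,diff_step=1e-3); return q.x,q.fun
E
python3 - <<'E'
from h import *
import pickle
S=pickle.load(open('s0.pkl','rb'))
k=1.5625
seeds={'small':((368,223),(530,249),23,39,44,'d'),'large':((405,245),(490,266),33,91,96,'d'),'lid':((450,329),(422,356),29,13,18,'d'),
'med':((528,391),(351,434),29,0,64,'w'),'pad1':((324,283),(431,246),36,24,26,'p'),'pad2':((339,318),(391,267),36,24,26,'p'),'pad3':((354,354),(349,289),36,24,26,'p')}
for n,(a,b,r,z0,z1,t) in seeds.items():
  for cam,p in(('scene',a),('side',b)):
    s=S[cam]; f=s['frame'].astype(int); p=np.array(p)/k; x,y=p.round().astype(int)
    print(n,cam,'px',f[y,x],end=' ')
    print(ray(s,p,z1)[0].round(1),'area model',round(hullc(s,cyl(*ray(s,p,z1)[0][:2],r,z0,z1))[1]))
for cam in('scene','side'):
    cv2.imwrite(f'pics/z{cam}.png',cv2.resize(S[cam]['frame'][130:300,175:365] if cam=='scene' else S[cam]['frame'][130:300,170:360],None,fx=3,fy=3,interpolation=0)[:,:,::-1])
E
```

```text
small scene px [28 28 26] [ 472.8 -242.2   44. ] area model 127
small side px [59 59 52] [ 470.8 -244.    44. ] area model 165
large scene px [31 31 30] [ 469.6 -105.    96. ] area model 308
large side px [62 61 58] [ 464.  -101.8   96. ] area model 402
lid scene px [38 37 37] [475.2  57.5  18. ] area model 275
lid side px [62 63 58] [471.1  58.   18. ] area model 380
med scene px [206 201 179] [462.6 255.9  64. ] area model 638
med side px [167 159 150] [428.3 263.7  64. ] area model 1098
pad1 scene px [109 108 103] [ 620.8 -161.6   26. ] area model 343
pad1 side px [126 125 118] [ 620.3 -161.9   26. ] area model 339
pad2 scene px [112 110 105] [637.9 -70.3  26. ] area model 390
pad2 side px [127 127 119] [636.4 -71.   26. ] area model 377
pad3 scene px [116 115 109] [654.7  15.2  26. ] area model 444
pad3 side px [126 125 119] [652.2  17.7  26. ] area model 420
```

View pics/zscene.png

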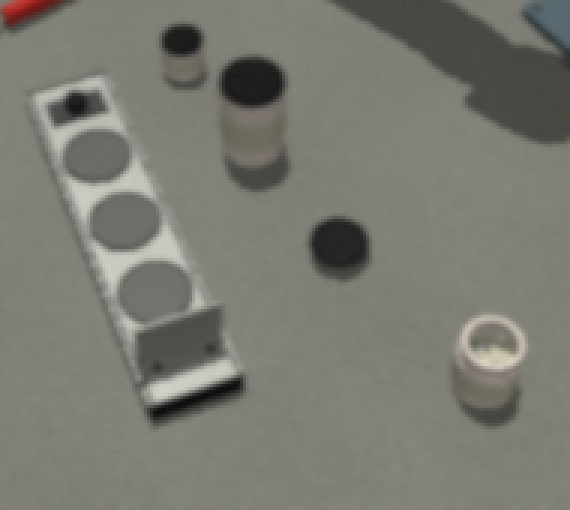

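```bash
python3 - <<'E'
from h import *
import pickle
S=pickle.load(open('s0.pkl','rb'));k=1.5625
D={'small':((368,223),(530,249),23,39,44),'large':((405,245),(490,266),33,91,96),'lid':((450,329),(422,356),29,13,18)}
for n,(a,b,r,z0,z1) in D.items():
  obs=[]
  for cam,p in(('scene',a),('side',b)):
    s=S[cam];g=cv2.resize(s['frame'],None,fx=4,fy=4,interpolation=cv2.INTER_CUBIC).max(2);p=np.array(p)/k
    for th in (75,90) if cam=='scene' else (85,):
      c,A,d=blob(s,g<th,p*4+1.5,9000);c=(c-1.5)/4;print(n,cam,th,c.round(1),A/16,round(d/4,1))
    obs.append((s,c))
  for o in ([obs[0]],[obs[1]],obs): 
    q,f=solve(o,r,z0,z1,ray(S['scene'],np.array(a)/k,z1)[0][:2]);print(q.round(1),f.round(2))
  print('modelarea',[round(hullc(s,cyl(*q,r,z0,z1))[1]) for s,_ in obs])
print('med',ray(S['scene'],[339,243.7],64),ray(S['side'],[351/k,415/k],64))
P=[];
for a,b in (((324,283),(431,246)),((339,318),(391,267)),((354,354),(349,289))): P.append((ray(S['scene'],np.array(a)/k,26)[0]+ray(S['side'],np.array(b)/k,26)[0])[:2]/2)
P=np.array(P);m=P.mean(0);d=P[2]-P[0];d/=np.hypot(*d);print('row',m,d,m-90*d,m+90*d,P)
print('castor',ray(S['scene'],np.array([[508,488],[543,486]])/k,30)); print('drv',ray(S['side'],np.array([[468,184],[560,210]])/k,10))
E
```

```text
small scene 75 [235.2 143.1] 110.3125 0.5
small scene 90 [235.2 143.1] 127.25 0.5
small side 85 [338.7 160.5] 148.1875 1.2
[ 473.3 -243.7] [-0.  0.]
[ 470.9 -242.2] [-0. -0.]
[ 472.1 -243.4] [ 0.35 -0.09 -0.15 -0.39]
modelarea [127, 164]
large scene 75 [258.6 157.1] 282.25 0.6
large scene 90 [258.6 157.1] 309.125 0.6
large side 85 [313.2 169.8] 377.0625 0.6
[ 470.1 -107.5] [-0.  0.]
[ 467.8 -106. ] [-0. -0.]
[ 469.  -107.2] [ 0.37 -0.08 -0.14 -0.42]
modelarea [307, 397]
lid scene 75 [287.7 211.9] 290.9375 1.4
lid scene 90 [287.8 212.2] 330.0625 1.7
lid side 85 [269.6 228.1] 352.3125 0.6
[477.9  60.1] [-0. -0.]
[473.3  56.9] [ 0. -0.]
[474.8  57.7] [ 0.4  -1.03 -0.72 -0.12]
modelarea [275, 378]
med [[447.74659569 242.22242783  64.        ]] [[449.15462116 240.17937005  64.        ]]
row [637.04349628 -71.99546062] [0.18148172 0.98339432] [ 620.71014111 -160.5009492 ] [653.37685144  16.51002796] [[ 620.54926655 -161.74399662]
 [ 637.15305463  -70.659163  ]
 [ 653.42816765   16.41677776]]
castor [[580.53289314 359.43902249  30.        ]
 [533.55125108 385.47725845  30.        ]]
drv [[ 701.03031342 -393.16290256   10.        ]
 [ 512.59948057 -430.55012177   10.        ]]
```

>>> servo_tool(motion=[0,-0.523,0,-0.295,0,0.955,-1,0,-0.523,0,-0.295,0,0.955,-1,0,-0.523,0,-0.295,0,0.955,-1,0,-0.523,0,-0.295,0,0.955,-1,0,-0.523,0,-0.295,0,0.955,-1,0,-0.523,0,-0.295,0,0.955,-1,0,-0.523,0,-0.295,0,0.955,-1,0,-0.523,0,-0.295,0,0.955,-1,0,-0.523,0,-0.295,0,0.955,-1])

```text
t: 1.27
ee_pos: [418.9, -462.1, 238.7]
ee_rot: [[0.983, -0.0, 0.181], [-0.181, -0.0, 0.983], [-0.0, -1.0, -0.0]]
ft_force: [-1.0, -0.4, 0.4]
grip_width: 88.2
```

```bash
cat >> h.py <<'E'
from scipy.spatial.transform import Rotation as Ro
YAW=np.arctan2(-0.1815,0.9834)
def plan(x,y,z,yaw=YAW):
    s=env.state();R=np.array(s['ee_rot']);c,q=np.cos(yaw),np.sin(yaw)
    T=np.array([[c,0,-q],[q,0,c],[0,-1,0]])
    print('t',round(s['t'],2),'pos',np.round(s['ee_pos'],1),'F',np.round(s['ft_force'],1),'w',round(s['grip_width'],1),'j7',np.round(s['joint_positions'],2)[[0,6]],
     '\n turn',(Ro.from_matrix(R.T@T).as_rotvec()/2).round(3),'shift',(R.T@(np.array([x,y,z])-s['ee_pos'])/250).round(3))
E
python3 -c "
from h import *
plan(474.5,57.5,120)"
```

```text
t 1.27 pos [ 418.9 -462.1  238.7] F [-1.  -0.4  0.4] w 88.2 j7 [0.97 0.45] 
 turn [ 0.  0. -0.] shift [-0.158  0.475  2.084]
```

>>> servo_tool(motion=[0,0,0,-0.08,0,0.25,-1,0,0,0,-0.08,0,0.5,-1,0,0,0,-0.08,0,0.75,-1,0,0,0,-0.08,0,1,-1,0,0,0,-0.08,0,1,-1])

```text
t: 1.9
ee_pos: [445.5, -207.6, 239.2]
ee_rot: [[0.985, 0.001, 0.173], [-0.173, 0.001, 0.985], [0.001, -1.0, 0.001]]
ft_force: [0.4, -0.5, 0.3]
grip_width: 88.2
```

>>> servo_tool(motion=[0,0,0,-0.078,0,0.25,-1,0,0,0,-0.078,0,0.5,-1,0,0,0,-0.078,0.1,0.75,-1,0,0,0,-0.078,0.1,1,-1,0,0,0,-0.078,0.1,1,-1,0,0,0,-0.078,0.1,1,-1])

```text
t: 2.65
ee_pos: [470.4, 36.0, 213.6]
ee_rot: [[0.984, -0.0, 0.181], [-0.181, -0.001, 0.984], [-0.0, -1.0, -0.001]]
ft_force: [-0.1, -0.2, -0.4]
grip_width: 88.5
```

```bash
python3 -c "
from h import *
plan(474.5,57.5,120)
s=snap('wrist')
W=s['world_to_cam'];print((-W[:3,:3].T@W[:3,3]).round())
f=s['frame'].copy()
for p in ((474.5,57.5,18),(448.5,241,64),(653.4,16.5,26),(637,-72,26)):
  q=proj(s,p)[0];print(p,q.round(1))
  if 0<q[0]<512 and 0<q[1]<384: cv2.drawMarker(f,(int(q[0]),int(q[1])),(255,0,0),0,8)
cv2.imwrite('pics/w1.png',f[:,:,::-1])
"
```

```text
t 2.65 pos [470.4  36.  213.6] F [-0.1 -0.2 -0.4] w 88.5 j7 [ 0.28 -0.54] 
 turn [ 0.  0. -0.] shift [0.001 0.374 0.088]
[486. 117. 359.]
(474.5, 57.5, 18) [255.2 147.9]
(448.5, 241, 64) [187.9 -41.6]
(653.4, 16.5, 26) [410.3 156.4]
(637, -72, 26) [398.5 225.8]
```

View pics/w1.png

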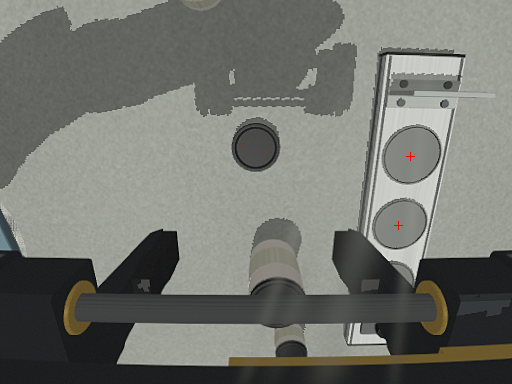

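The wrist view shows the projected lid mark on the lid at (255,148), and the pad marks within about 1–2 px of their centres, so the estimates are good. I'll descend onto the lid.

>>> servo_tool(motion=[0,0,0,0.001,0.2,0.088,-1,0,0,0,0.001,0.4,0.088,-1,0,0,0,0.001,0.6,0.088,-1,0,0,0,0.001,0.7,0.088,-1,0,0,0,0.001,0.78,0.088,-1,0,0,0,0.001,0.845,0.088,-1,0,0,0,0.001,0.845,0.088,-1])

```text
t: 3.58
ee_pos: [474.4, 56.9, 1.8]
ee_rot: [[0.983, -0.001, 0.182], [-0.182, -0.001, 0.983], [-0.0, -1.0, -0.001]]
ft_force: [0.6, 0.1, 0.1]
grip_width: 88.3
```

>>> servo_tool(motion=[0,0,0,0,0,0,1,0,0,0,0,0,0,1,0,0,0,0,0,0,1,0,0,0,0,0,0,1,0,0,0,0,0,0,1,0,0,0,0,0,0,1])

```text
t: 4.32
ee_pos: [474.6, 58.5, 2.7]
ee_rot: [[0.984, 0.0, 0.18], [-0.18, -0.0, 0.984], [0.0, -1.0, -0.0]]
ft_force: [-1.4, -0.6, 4.8]
grip_width: 56.5
```

>>> servo_tool(motion=[0,0,0,0,-0.1,0,1,0,0,0,0,-0.25,0,1,0,0,0,0,-0.5,0,1,0,0,0,0,-0.5,0,1])

```text
t: 4.82
ee_pos: [477.1, 59.1, 131.0]
ee_rot: [[0.984, 0.007, 0.18], [-0.18, 0.001, 0.984], [0.007, -1.0, 0.002]]
ft_force: [0.2, -0.6, -1.5]
grip_width: 56.6
```

```bash
python3 -c "
from h import *
plan(448.5,241,90)
snap('side')
s=snap('side');q=proj(s,env.state()['ee_pos'])[0].astype(int);print(q)
cv2.imwrite('pics/s1.png',cv2.resize(s['frame'][q[1]-80:q[1]+130,q[0]-130:q[0]+110],None,fx=3,fy=3,interpolation=2)[:600,:,::-1])
"
```

```text
t 4.83 pos [477.1  59.1 131. ] F [ 0.2 -0.6 -1.5] w 56.6 j7 [ 0.19 -0.7 ] 
 turn [-0.001  0.001  0.004] shift [-0.245  0.164  0.695]
[270 191]
```

View pics/s1.png

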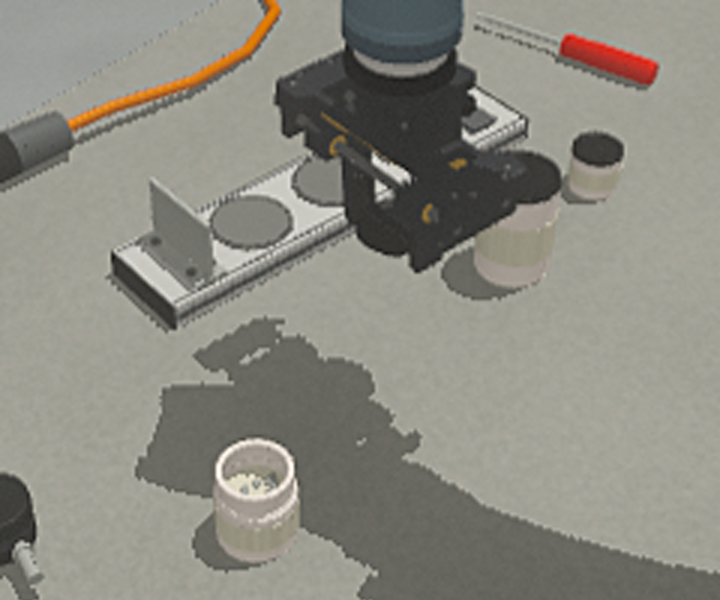

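>>> servo_tool(motion=[0,0,0.004,-0.12,-0.1,0.2,1,0,0,0.004,-0.12,-0.1,0.25,1,0,0,0.004,-0.12,-0.1,0.25,1,0,0,0.004,-0.12,-0.1,0.25,1])

```text
t: 5.42
ee_pos: [455.5, 123.8, 151.2]
ee_rot: [[0.983, -0.01, 0.181], [-0.181, 0.0, 0.983], [-0.01, -1.0, -0.002]]
ft_force: [-0.0, -0.5, -0.3]
grip_width: 56.8
```

```bash
python3 -c "
from h import *
plan(448.5,241,80)
s=snap('wrist');f=s['frame'].copy();st=env.state()
R=np.array(st['ee_rot']);t=np.array(st['ee_pos'])
def c(C,r,col):
  a=np.linspace(0,6.28,300);P=np.array(C)+np.c_[r*np.cos(a),r*np.sin(a),0*a]
  for q in proj(s,P): 
    if 0<q[0]<511 and 0<q[1]<383: f[int(round(q[1])),int(round(q[0]))]=col
c((448.5,241,64),26,(255,0,0));c((448.5,241,64),22.5,(255,0,0))
c(t+[0,0,16],29,(0,255,0))
cv2.imwrite('pics/w2.png',cv2.resize(f[20:300,100:440],None,fx=2.3,fy=2.1,interpolation=0)[:,:,::-1])
"
```

```text
t 5.42 pos [455.5 123.8 151.2] F [-0.  -0.5 -0.3] w 56.8 j7 [ 0.08 -0.82] 
 turn [ 0.001  0.    -0.005] shift [-0.11   0.285  0.456]
```

View pics/w2.png

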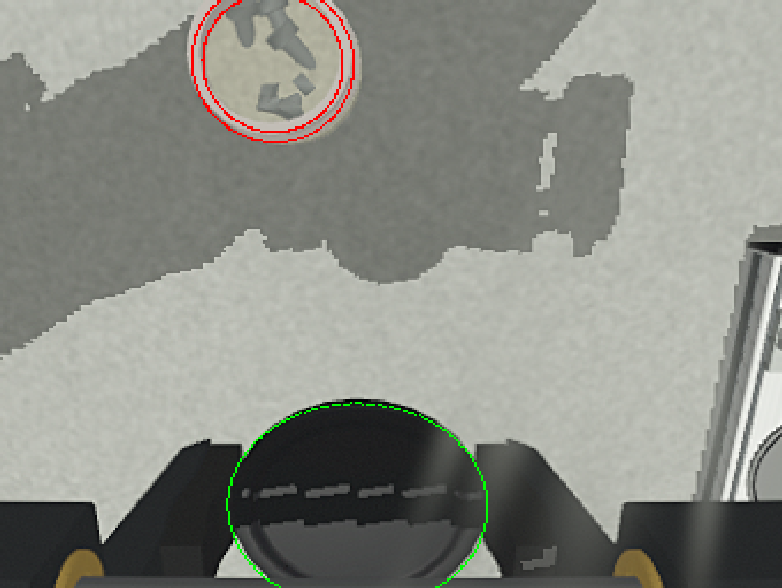

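The lid is held level and centred (green ring matches), and the red ring sits on the tub rim. I'll move over the tub.

>>> servo_tool(motion=[0,0,-0.005,-0.11,0,0.2,1,0,0,-0.005,-0.11,0.1,0.4,1,0,0,-0.005,-0.11,0.2,0.454,1,0,0,-0.005,-0.11,0.285,0.454,1,0,0,-0.005,-0.11,0.285,0.454,1,0,0,-0.005,-0.11,0.285,0.454,1])

```text
t: 6.22
ee_pos: [449.4, 241.4, 81.8]
ee_rot: [[0.983, 0.002, 0.181], [-0.181, -0.001, 0.983], [0.002, -1.0, -0.0]]
ft_force: [0.1, 0.3, -1.0]
grip_width: 56.5
```

```bash
python3 -c "
from h import *
plan(448.5,241,59)
s=snap('wrist');f=s['frame'].copy();st=env.state()
t=np.array(st['ee_pos'])
def c(C,r,col):
  a=np.linspace(0,6.28,300);P=np.array(C)+np.c_[r*np.cos(a),r*np.sin(a),0*a]
  for q in proj(s,P): 
    if 0<q[0]<511 and 0<q[1]<383: f[int(round(q[1])),int(round(q[0]))]=col
c((448.5,241,64),26,(255,0,0));c((448.5,241,43),29,(255,0,0))
c(t+[0,0,16],29,(0,255,0))
cv2.imwrite('pics/w3.png',cv2.resize(f[140:320,130:400],None,fx=2.8,fy=2.8,interpolation=0)[:,:,::-1])
"
```

```text
t 6.22 pos [449.4 241.4  81.8] F [ 0.1  0.3 -1. ] w 56.5 j7 [-0.21 -1.14] 
 turn [0.    0.    0.001] shift [-0.003  0.091 -0.002]
```

View pics/w3.png

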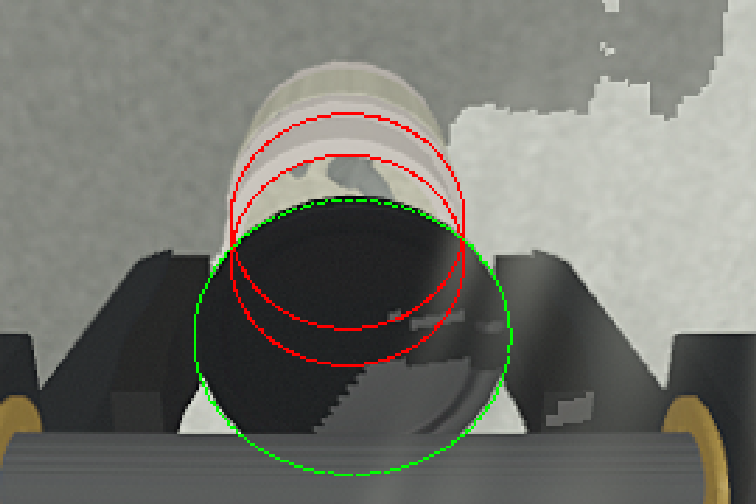

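The visible tub edges (228–455 px) sit about 1.5 mm to the −x side of my ring, so I'll shift by that and come down in steps.

>>> servo_tool(motion=[0,0,0.001,-0.009,0,-0.002,1,0,0,0.001,-0.009,0.05,-0.002,1,0,0,0.001,-0.009,0.08,-0.002,1,0,0,0.001,-0.009,0.096,-0.002,1,0,0,0.001,-0.009,0.096,-0.002,1])

```text
t: 6.9
ee_pos: [447.0, 242.6, 57.3]
ee_rot: [[0.984, 0.001, 0.18], [-0.18, 0.001, 0.984], [0.0, -1.0, 0.001]]
ft_force: [0.3, 0.9, 2.2]
grip_width: 56.2
```

>>> servo_tool(motion=[0,0,0,0,0.006,0,1,0,0,0,0,0.01,0,1,0,0,0,0,0.01,0,1])

```text
t: 7.28
ee_pos: [447.6, 243.6, 55.9]
ee_rot: [[0.984, 0.002, 0.179], [-0.179, 0.002, 0.984], [0.002, -1.0, 0.003]]
ft_force: [0.3, 3.2, 8.6]
grip_width: 56.6
```

>>> servo_tool(motion=[0,0,0,0,0.004,0.008,1,0,0,0,0,0.012,0.008,1,0,0,0,0,0.016,0.008,1,0,0,0,0,0.016,0.008,1])

```text
t: 7.78
ee_pos: [447.7, 244.9, 52.9]
ee_rot: [[0.984, 0.002, 0.18], [-0.18, 0.001, 0.984], [0.002, -1.0, 0.001]]
ft_force: [-4.4, -2.4, 26.7]
grip_width: 56.7
```

26.7 N at TCP z 52.9, so it is probably home. I'll release, back off and check.

>>> servo_tool(motion=[0,0,0,0,-0.014,0,1,0,0,0,0,-0.014,0,-1,0,0,0,0,-0.014,0,-1,0,0,0,0,-0.014,0,-1,0,0,0,0,-0.014,0,-1,0,0,0,0,-0.1,0,-1,0,0,0,0,-0.3,0,-1,0,0,0,0,-0.5,-0.2,-1,0,0,0,0,-0.5,-0.3,-1,0,0,0,0,-0.5,-0.3,-1])

```text
t: 9.02
ee_pos: [433.7, 167.7, 176.4]
ee_rot: [[0.983, 0.001, 0.184], [-0.184, -0.002, 0.983], [0.001, -1.0, -0.001]]
ft_force: [0.1, 1.0, -0.4]
grip_width: 88.2
```

```bash
python3 -c "
from h import *
plan(448,243,40)
for n in('side','wrist'):
  s=snap(n);f=s['frame'].copy()
  q=proj(s,(448,243.5,50))[0];print(n,q)
  def c(C,r,col):
    a=np.linspace(0,6.28,240);P=np.array(C)+np.c_[r*np.cos(a),r*np.sin(a),0*a]
    for p in proj(s,P):
      if 0<p[0]<511 and 0<p[1]<383:f[int(round(p[1])),int(round(p[0]))]=col
  g=f.copy();c((448,243.5,69),29,(255,0,0));c((448,243.5,0),29,(0,255,0))
  x,y=max(0,int(q[0])-40),max(0,int(q[1])-40)
  r=lambda im:cv2.resize(im[y:y+80,x:x+80],(390,390),interpolation=0)
  cv2.imwrite('pics/c_%s.png'%n,np.hstack([r(g),r(f)])[:,:,::-1])
a=np.vstack([cv2.imread('pics/c_side.png'),cv2.imread('pics/c_wrist.png')]);cv2.imwrite('pics/c.png',cv2.resize(a,(600,600)))
"
```

```text
t 9.03 pos [433.7 167.7 176.4] F [ 0.1  1.  -0.4] w 88.2 j7 [ 0.02 -0.91] 
 turn [ 0.001 -0.001  0.001] shift [0.    0.545 0.307]
side [224.17166638 271.38738188]
wrist [255.54328133 102.64682263]
```

View pics/c.png

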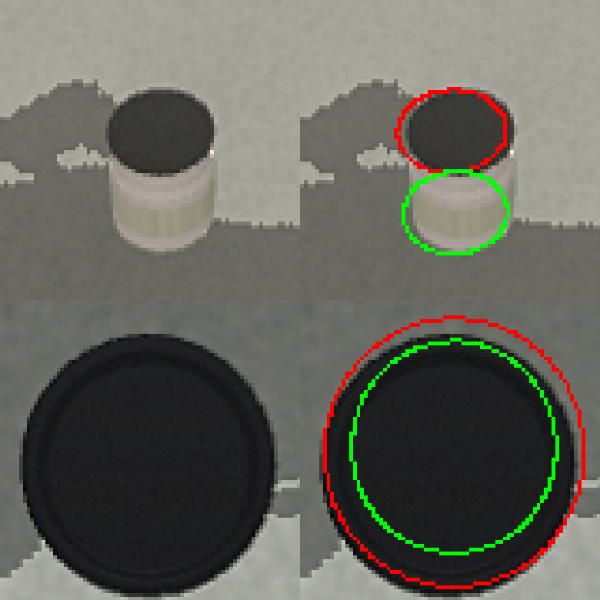

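```bash
cat > tri.py <<'E'
from h import *
def cap(seed,r,h,cams=('scene','side','wrist')):
    obs=[]
    for n in cams:
        s=snap(n);g=cv2.resize(s['frame'],None,fx=4,fy=4,interpolation=cv2.INTER_CUBIC).max(2)
        p=proj(s,seed)[0]
        try:
            c,A,d=blob(s,g<{'scene':80,'side':85,'wrist':60}[n],p*4+1.5,400000)
        except ValueError: continue
        c=(c-1.5)/4; m=hullc(s,cyl(*seed[:2],r,seed[2]-h,seed[2]))[1]
        print(n,c.round(1),'area',round(A/16),'model',round(m),'d',round(d/4,1))
        if d/4<15 and .75<A/16/m<1.3: obs.append((s,c))
    f=lambda p:np.concatenate([hullc(s,cyl(p[0],p[1],r,p[2]-h,p[2]))[0]-c for s,c in obs])
    q=least_squares(f,seed,diff_step=1e-3);print('xyz top',q.x.round(1),q.fun.round(2))
    f2=lambda p:np.concatenate([hullc(s,cyl(p[0],p[1],r,seed[2]-h,seed[2]))[0]-c for s,c in obs])
    q=least_squares(f2,seed[:2],diff_step=1e-3);print('xy fixed z',q.x.round(1),q.fun.round(2)); return q.x
E
python3 -c "
from tri import *
cap((446.8,241,69),29,5)
cap((446.8,241,73),29,5,('side','wrist'))
"
```

```text
scene [361.9 258.1] area 2 model 365 d 27.7
side [226.2 265.8] area 504 model 544 d 1.4
wrist [255.1 107.6] area 3675 model 3835 d 1.5
xyz top [446.  241.1  69.5] [-0.72  0.06 -0.17  0.24]
xy fixed z [446. 241.] [-0.7   0.21 -0.13  0.27]
side [226.2 265.8] area 504 model 546 d 2.6
wrist [255.3 107.6] area 3686 model 3961 d 1.6
xyz top [446.  241.   69.5] [-0.7   0.06 -0.16  0.23]
xy fixed z [445.8 241.3] [-0.79 -0.96 -0.43  0.06]
```

The cap top triangulates at z = 69.5 mm, so it is home. I'll grasp the medium tub.

>>> servo_tool(motion=[0,0,0,-0.005,0.1,0.2,-1,0,0,0,-0.005,0.2,0.297,-1,0,0,0,-0.005,0.3,0.297,-1,0,0,0,-0.005,0.45,0.297,-1,0,0,0,-0.005,0.58,0.297,-1,0,0,0,-0.005,0.654,0.297,-1,0,0,0,-0.005,0.654,0.297,-1,0,0,0,-0.005,0.654,0.297,-1])

```text
t: 10.38
ee_pos: [446.2, 244.0, 13.3]
ee_rot: [[0.984, 0.001, 0.18], [-0.18, 0.001, 0.984], [0.001, -1.0, 0.001]]
ft_force: [0.0, 0.9, -1.1]
grip_width: 88.1
```

>>> servo_tool(motion=[0,0,0,0,0,0,1,0,0,0,0,0,0,1,0,0,0,0,0,0,1,0,0,0,0,0,0,1,0,0,0,0,0,0,1,0,0,0,0,-0.1,0,1,0,0,0,0,-0.25,0,1,0,0,0,0,-0.45,0,1,0,0,0,0,-0.45,0,1,0,0,0,0,-0.45,0,1])

```text
t: 11.62
ee_pos: [444.9, 242.6, 123.8]
ee_rot: [[0.984, -0.001, 0.18], [-0.18, -0.001, 0.984], [-0.001, -1.0, -0.001]]
ft_force: [-0.5, -0.1, -3.6]
grip_width: 57.1
```

```bash
python3 -c "
from h import *
plan(637,-72,100)
"
```

```text
t 11.62 pos [444.9 242.6 123.8] F [-0.5 -0.1 -3.6] w 57.1 j7 [-0.16 -1.11] 
 turn [ 0.001  0.001 -0.001] shift [ 0.983  0.096 -1.099]
```

>>> servo_tool(motion=[0,0,0,0.07,0,-0.08,1,0,0,0,0.2,0,-0.2,1,0,0,0,0.33,0,-0.35,1,0,0,0,0.46,0,-0.5,1,0,0,0,0.6,0,-0.65,1,0,0,0,0.74,0,-0.8,1,0,0,0,0.85,0,-0.9,1,0,0,0,0.95,0,-0.97,1,0,0,0,0.982,0,-1,1,0,0,0,0.982,0,-1,1])

```text
t: 12.88
ee_pos: [641.0, -46.4, 123.3]
ee_rot: [[0.984, -0.003, 0.18], [-0.18, 0.0, 0.984], [-0.003, -1.0, -0.0]]
ft_force: [-1.3, 0.9, -3.0]
grip_width: 56.5
```

```bash
python3 -c "
from h import *
plan(637,-72,45)
s=snap('wrist');f=s['frame'].copy()
def c(C,r,col):
  a=np.linspace(0,6.28,300);P=np.array(C)+np.c_[r*np.cos(a),r*np.sin(a),0*a]
  for q in proj(s,P): 
    if 0<q[0]<511 and 0<q[1]<383: f[int(round(q[1])),int(round(q[0]))]=col
for p in ((653.4,16.5,26),(637,-72,26),(620.7,-160.5,26)): c(p,36,(255,0,0))
t=np.array(env.state()['ee_pos']);print(t);c(t+[0,0,56],29,(0,255,0))
cv2.imwrite('pics/w4.png',cv2.resize(f,(750,562),interpolation=0)[:,:,::-1])
"
```

```text
t 12.88 pos [641.  -46.4 123.3] F [-1.3  0.9 -3. ] w 56.5 j7 [ 0.33 -0.48] 
 turn [ 0.     0.001 -0.001] shift [ 0.004  0.313 -0.103]
[640.79474071 -45.35826101 123.73024128]
```

View pics/w4.png

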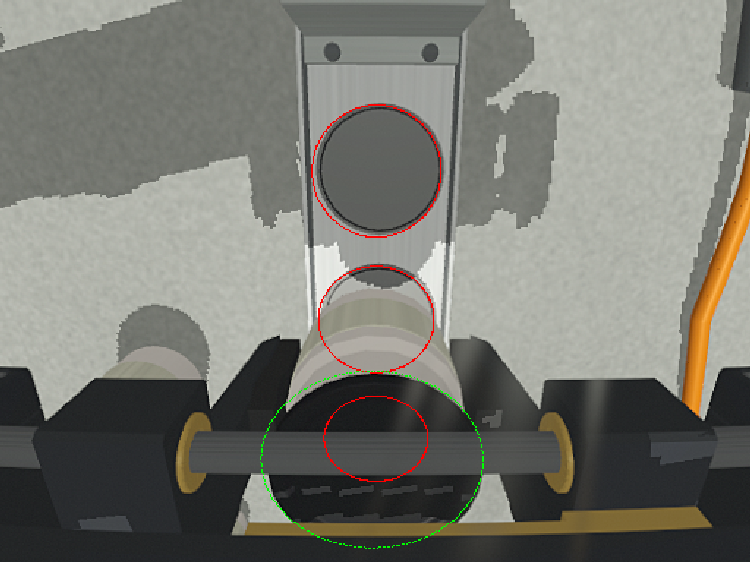

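The wrist view shows the pad discs about 1–1.5 mm to +x of my rings. I'll correct for that and lower the medium tub.

>>> servo_tool(motion=[0,0,0,0.009,0.03,-0.07,1,0,0,0,0.009,0.08,-0.095,1,0,0,0,0.009,0.16,-0.095,1,0,0,0,0.009,0.24,-0.095,1,0,0,0,0.009,0.29,-0.095,1,0,0,0,0.009,0.32,-0.095,1,0,0,0,0.009,0.33,-0.095,1,0,0,0,0.009,0.33,-0.095,1])

```text
t: 13.92
ee_pos: [640.4, -70.4, 42.7]
ee_rot: [[0.984, 0.001, 0.18], [-0.18, -0.0, 0.984], [0.001, -1.0, 0.0]]
ft_force: [-0.2, -0.0, -3.1]
grip_width: 57.1
```

>>> servo_tool(motion=[0,0,0,-0.007,0.006,0,1,0,0,0,-0.007,0.012,0,1,0,0,0,-0.007,0.014,0,1,0,0,0,-0.007,0.014,0,1])

```text
t: 14.42
ee_pos: [638.4, -70.1, 39.0]
ee_rot: [[0.984, 0.0, 0.18], [-0.18, -0.0, 0.984], [0.0, -1.0, -0.0]]
ft_force: [-0.2, 0.3, -2.7]
grip_width: 56.9
```

>>> servo_tool(motion=[0,0,0,0,0.004,0,1,0,0,0,0,0.004,0,1])

```text
t: 14.68
ee_pos: [638.5, -70.1, 38.8]
ee_rot: [[0.984, 0.0, 0.18], [-0.18, -0.0, 0.984], [0.0, -1.0, -0.0]]
ft_force: [-2.8, -0.2, 5.6]
grip_width: 57.4
```

Contact made. I'll release, rise, and head for the small tub.

>>> servo_tool(motion=[0,0,0,0,-0.002,0,-1,0,0,0,0,-0.002,0,-1,0,0,0,0,-0.002,0,-1,0,0,0,0,-0.002,0,-1,0,0,0,0,-0.1,0,-1,0,0,0,0,-0.3,0,-1,0,0,0,0,-0.5,0,-1,0,0,0,0,-0.5,0,-1])

```text
t: 15.68
ee_pos: [641.3, -69.9, 167.4]
ee_rot: [[0.984, 0.008, 0.18], [-0.18, -0.0, 0.984], [0.008, -1.0, 0.001]]
ft_force: [0.1, 0.2, -0.7]
grip_width: 88.3
```

```bash
python3 -c "
from h import *
plan(472,-243.3,130)
"
```

```text
t 15.68 pos [641.3 -69.9 167.4] F [ 0.1  0.2 -0.7] w 88.3 j7 [ 0.38 -0.42] 
 turn [-0.     0.001  0.004] shift [-0.542  0.144 -0.804]
```

>>> servo_tool(motion=[0,0,0,-0.13,0,-0.2,-1,0,0,0,-0.3,0,-0.4,-1,0,0,0,-0.45,0,-0.6,-1,0,0,0,-0.53,0.1,-0.75,-1,0,0,0,-0.53,0.1,-0.75,-1,0,0,0,-0.53,0.1,-0.75,-1])

```text
t: 16.42
ee_pos: [474.7, -229.9, 137.7]
ee_rot: [[0.984, 0.0, 0.18], [-0.18, 0.001, 0.984], [0.0, -1.0, 0.001]]
ft_force: [-0.7, 0.2, -0.4]
grip_width: 88.2
```

```bash
python3 -c "
from tri import *
plan(472,-243.3,14)
print('small');cap((472,-243.3,44),23,5)
print('med');cap((638,-72.2,95),29,5,('scene','side'))
print('large');cap((469,-107,96),33,5)
"
```

```text
t 16.43 pos [ 474.7 -229.9  137.7] F [-0.7  0.2 -0.4] w 88.2 j7 [ 0.76 -0.12] 
 turn [-0.     0.001  0.   ] shift [-0.001  0.495 -0.055]
small
scene [235.2 143.1] area 112 model 127 d 0.8
side [338.7 160.5] area 147 model 165 d 1.2
wrist [253.6 207.8] area 348 model 2022 d 1.1
xyz top [ 472.4 -245.4   41.7] [ 0.03  0.12  0.06 -0.08]
xy fixed z [ 472.1 -243.5] [ 0.35 -0.07 -0.14 -0.4 ]
med
scene [217.5 210.5] area 45 model 285 d 22.8
side [250.9 150. ] area 240 model 273 d 1.1
xyz top [636.7 -73.4  95.1] [-0.  0.]
xy fixed z [636.7 -73.5] [ 0. -0.]
large
scene [258.6 157. ] area 290 model 307 d 0.8
side [313.1 169.7] area 382 model 397 d 1.3
wrist [208.4  37.2] area 7966 model 10919 d 9.2
xyz top [ 469.3 -108.6   94.1] [ 0.03  0.14  0.07 -0.1 ]
xy fixed z [ 469.1 -107.3] [ 0.34 -0.04 -0.11 -0.4 ]
```

>>> servo_tool(motion=[0,0,0,0,0.1,-0.058,-1,0,0,0,0,0.25,-0.058,-1,0,0,0,0,0.4,-0.058,-1,0,0,0,0,0.495,-0.058,-1,0,0,0,0,0.495,-0.058,-1,0,0,0,0,0.495,-0.058,-1])

```text
t: 17.58
ee_pos: [472.4, -245.1, 15.1]
ee_rot: [[0.984, 0.001, 0.18], [-0.18, -0.0, 0.984], [0.001, -1.0, -0.0]]
ft_force: [0.1, 0.0, 0.4]
grip_width: 88.3
```

>>> servo_tool(motion=[0,0,0,0,0,0,1,0,0,0,0,0,0,1,0,0,0,0,0,0,1,0,0,0,0,0,0,1,0,0,0,0,0,0,1,0,0,0,0,0,0,1])

```text
t: 18.32
ee_pos: [471.7, -245.0, 14.3]
ee_rot: [[0.984, -0.0, 0.18], [-0.18, -0.0, 0.984], [-0.0, -1.0, -0.0]]
ft_force: [-1.1, -0.0, 2.3]
grip_width: 45.2
```

>>> servo_tool(motion=[0,0,0,0,-0.1,0,1,0,0,0,0,-0.25,0,1,0,0,0,0,-0.4,0,1,0,0,0,0,-0.55,0,1,0,0,0,0,-0.6,0,1,0,0,0,0,-0.6,0,1])

```text
t: 19.08
ee_pos: [471.6, -245.1, 164.0]
ee_rot: [[0.984, 0.0, 0.18], [-0.18, -0.0, 0.984], [0.0, -1.0, -0.0]]
ft_force: [-0.5, 0.7, -0.9]
grip_width: 45.4
```

```bash
python3 -c "
from h import *
plan(654.3,16,160)
"
```

```text
t 19.07 pos [ 471.6 -245.1  164. ] F [-0.5  0.7 -0.9] w 45.4 j7 [ 0.81 -0.07] 
 turn [0.    0.001 0.   ] shift [0.531 0.016 1.159]
```

>>> servo_tool(motion=[0,0,0,0.05,0,0.1,1,0,0,0,0.12,0,0.25,1,0,0,0,0.2,0,0.4,1,0,0,0,0.28,0,0.55,1,0,0,0,0.36,0,0.7,1,0,0,0,0.44,0,0.85,1,0,0,0,0.5,0,0.95,1,0,0,0,0.53,0,1,1,0,0,0,0.53,0,1,1])

```text
t: 20.2
ee_pos: [646.4, -22.4, 162.7]
ee_rot: [[0.984, -0.002, 0.179], [-0.179, 0.0, 0.984], [-0.002, -1.0, -0.0]]
ft_force: [-1.0, -0.3, -0.4]
grip_width: 45.2
```

>>> servo_tool(motion=[0,0,0,0,0.05,0.1,1,0,0,0,0,0.13,0.155,1,0,0,0,0,0.22,0.155,1,0,0,0,0,0.32,0.155,1,0,0,0,0,0.42,0.155,1,0,0,0,0,0.46,0.155,1,0,0,0,0,0.46,0.155,1,0,0,0,0,0.46,0.155,1])

```text
t: 21.2
ee_pos: [654.6, 15.0, 50.0]
ee_rot: [[0.984, 0.001, 0.18], [-0.18, 0.0, 0.984], [0.001, -1.0, 0.0]]
ft_force: [0.2, 0.7, -0.6]
grip_width: 45.0
```

```bash
python3 -c "
from h import *
plan(654.3,15.3,40.5)
"
```

```text
t 21.2 pos [654.6  15.   50. ] F [ 0.2  0.7 -0.6] w 45.0 j7 [ 0.21 -0.62] 
 turn [-0.     0.001  0.001] shift [-0.001  0.038  0.001]
```

>>> servo_tool(motion=[0,0,0,0,0.02,0,1,0,0,0,0,0.034,0,1,0,0,0,0,0.039,0,1,0,0,0,0,0.041,0,1,0,0,0,0,0.041,0,1])

```text
t: 21.82
ee_pos: [654.0, 15.2, 40.2]
ee_rot: [[0.984, 0.0, 0.18], [-0.18, -0.001, 0.984], [0.0, -1.0, -0.001]]
ft_force: [-3.8, -2.0, 9.6]
grip_width: 45.4
```

Contact. I'll release and go towards the large tub.

>>> servo_tool(motion=[0,0,0,0,-0.003,0,-1,0,0,0,0,-0.003,0,-1,0,0,0,0,-0.003,0,-1,0,0,0,0,-0.003,0,-1,0,0,0,0,-0.003,0,-1,0,0,0,0,-0.1,0,-1,0,0,0,0,-0.3,0,-1,0,0,0,0,-0.5,0,-1,0,0,0,0,-0.55,0,-1,0,0,0,0,-0.55,0,-1])

```text
t: 23.08
ee_pos: [654.5, 15.2, 178.0]
ee_rot: [[0.984, 0.002, 0.18], [-0.18, -0.0, 0.984], [0.002, -1.0, 0.0]]
ft_force: [-0.5, -0.2, -0.9]
grip_width: 87.7
```

```bash
python3 -c "
from h import *
plan(469.1,-107.6,150)
"
```

```text
t 23.07 pos [654.5  15.2 178. ] F [-0.5 -0.2 -0.9] w 87.7 j7 [ 0.26 -0.55] 
 turn [-0.     0.001  0.001] shift [-0.641  0.11  -0.617]
```

>>> servo_tool(motion=[0,0,0,-0.18,0,-0.17,-1,0,0,0,-0.35,0,-0.33,-1,0,0,0,-0.5,0,-0.5,-1,0,0,0,-0.6,0,-0.6,-1,0,0,0,-0.641,0.05,-0.617,-1,0,0,0,-0.641,0.05,-0.617,-1,0,0,0,-0.641,0.05,-0.617,-1])

```text
t: 23.95
ee_pos: [469.7, -106.3, 163.7]
ee_rot: [[0.984, 0.0, 0.178], [-0.178, 0.001, 0.984], [0.0, -1.0, 0.001]]
ft_force: [0.4, 0.1, 0.1]
grip_width: 87.4
```

```bash
python3 -c "
from tri import *
plan(469.1,-107.6,45)
s=snap('wrist');f=s['frame'].copy()
def c(C,r,col):
  a=np.linspace(0,6.28,300);P=np.array(C)+np.c_[r*np.cos(a),r*np.sin(a),0*a]
  for q in proj(s,P): 
    if 0<q[0]<511 and 0<q[1]<383: f[int(round(q[1])),int(round(q[0]))]=col
for p,r in (((638,-72.2,95),29),((654.4,16,70),23),((638,-72.2,26),36),((621.5,-161,26),36),((469.1,-107.6,96),33)): c(p,r,(255,0,0))
cv2.imwrite('pics/w5.png',cv2.resize(f,(750,562),interpolation=0)[:,:,::-1])
print('small');cap((654.4,16,70),23,5,('scene','side'))
print('med');cap((638,-72.2,95),29,5,('scene','side'))
"
```

```text
t 23.95 pos [ 469.7 -106.3  163.7] F [0.4 0.1 0.1] w 87.4 j7 [ 0.6  -0.33] 
 turn [-0.001  0.002  0.   ] shift [-0.001  0.475 -0.006]
small
scene [223.8 216.8] area 227 model 203 d 2.0
side [222.6 172.2] area 174 model 195 d 1.5
xyz top [656.8  10.9  66.5] [ 0.33  1.17  0.73 -0.85]
xy fixed z [656.1  12.9] [ 0.83  0.84  0.33 -1.45]
med
scene [213.8 188. ] area 254 model 285 d 0.7
side [250.9 150. ] area 241 model 273 d 1.1
xyz top [638.5 -76.1  93.3] [ 0.06  0.23  0.13 -0.17]
xy fixed z [638.1 -74.9] [ 0.3   0.06 -0.06 -0.46]
```

View pics/w5.png

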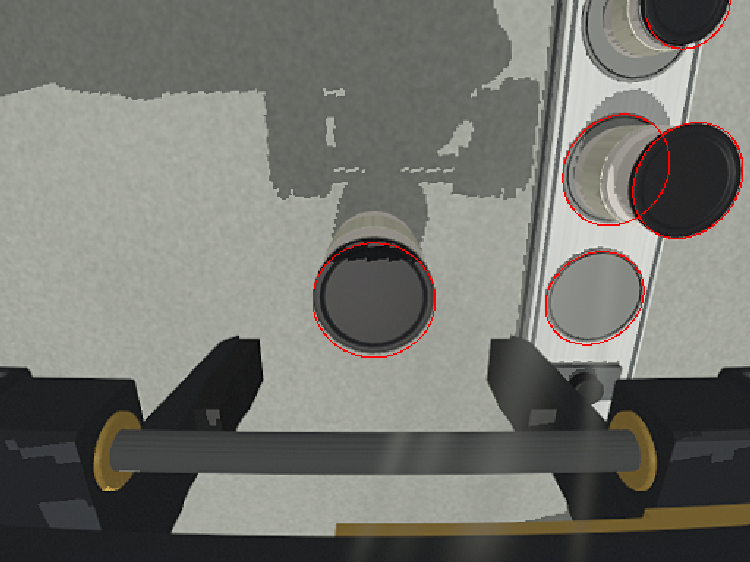

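The medium and small tubs sit on their pads with the rings matching. The large tub's cap is at (374,295) px, matching to about 2 mm. I'll grasp the large tub.

>>> servo_tool(motion=[0,0,0,-0.002,0.1,-0.002,-1,0,0,0,-0.002,0.22,-0.002,-1,0,0,0,-0.002,0.35,-0.002,-1,0,0,0,-0.002,0.45,-0.002,-1,0,0,0,-0.002,0.487,-0.002,-1,0,0,0,-0.002,0.487,-0.002,-1])

```text
t: 24.95
ee_pos: [468.1, -107.9, 42.2]
ee_rot: [[0.984, -0.0, 0.18], [-0.18, 0.0, 0.984], [-0.0, -1.0, 0.0]]
ft_force: [0.1, -0.3, 0.4]
grip_width: 87.9
```

>>> servo_tool(motion=[0,0,0,0,0,0,1,0,0,0,0,0,0,1,0,0,0,0,0,0,1,0,0,0,0,0,0,1,0,0,0,0,0,0,1,0,0,0,0,0,0,1])

```text
t: 25.7
ee_pos: [468.6, -108.3, 42.9]
ee_rot: [[0.984, 0.001, 0.18], [-0.18, -0.001, 0.984], [0.001, -1.0, -0.0]]
ft_force: [-0.3, 0.1, 6.4]
grip_width: 65.3
```

>>> servo_tool(motion=[0,0,0,0,-0.1,0,1,0,0,0,0,-0.2,0,1,0,0,0,0,-0.28,0,1,0,0,0,0,-0.28,0,1,0,0,0,0,-0.28,0,1])

```text
t: 26.32
ee_pos: [467.3, -108.1, 111.4]
ee_rot: [[0.984, -0.001, 0.18], [-0.18, 0.0, 0.984], [-0.001, -1.0, -0.0]]
ft_force: [-0.4, -1.0, -2.5]
grip_width: 65.0
```

```bash
python3 -c "
from h import *
plan(621.5,-161,110)
"
```

```text
t 26.32 pos [ 467.3 -108.1  111.4] F [-0.4 -1.  -2.5] w 65.0 j7 [ 0.56 -0.4 ] 
 turn [ 0.     0.001 -0.001] shift [ 0.645  0.005 -0.097]
```

>>> servo_tool(motion=[0,0,0,0.08,0,-0.102,1,0,0,0,0.2,0,-0.102,1,0,0,0,0.33,0,-0.102,1,0,0,0,0.46,0,-0.102,1,0,0,0,0.57,0,-0.102,1,0,0,0,0.63,0,-0.102,1,0,0,0,0.643,0,-0.102,1,0,0,0,0.643,0,-0.102,1])

```text
t: 27.32
ee_pos: [620.5, -161.8, 111.1]
ee_rot: [[0.984, -0.002, 0.18], [-0.18, 0.0, 0.984], [-0.002, -1.0, -0.0]]
ft_force: [-0.3, -0.8, -1.8]
grip_width: 65.5
```

>>> servo_tool(motion=[0,0,0,0,0.04,0,1,0,0,0,0,0.08,0,1,0,0,0,0,0.12,0,1,0,0,0,0,0.15,0,1,0,0,0,0,0.15,0,1])

```text
t: 27.95
ee_pos: [621.0, -162.0, 73.8]
ee_rot: [[0.984, -0.001, 0.18], [-0.18, 0.0, 0.984], [-0.001, -1.0, 0.0]]
ft_force: [0.3, -0.1, -3.1]
grip_width: 65.5
```

```bash
python3 -c "
from h import *
plan(621.3,-162.2,68.5)
"
```

```text
t 27.95 pos [ 621.  -162.    73.8] F [ 0.3 -0.1 -3.1] w 65.5 j7 [ 0.5  -0.33] 
 turn [-0.     0.001 -0.001] shift [ 0.001  0.021 -0.001]
```

>>> servo_tool(motion=[0,0,0,0,0.01,0,1,0,0,0,0,0.017,0,1,0,0,0,0,0.021,0,1,0,0,0,0,0.022,0,1,0,0,0,0,0.022,0,1])

```text
t: 28.58
ee_pos: [621.6, -162.1, 69.3]
ee_rot: [[0.984, 0.0, 0.18], [-0.18, -0.0, 0.984], [0.0, -1.0, -0.0]]
ft_force: [-0.0, -0.2, -3.1]
grip_width: 65.2
```

>>> servo_tool(motion=[0,0,0,0,0.004,0,1,0,0,0,0,0.006,0,1,0,0,0,0,0.006,0,1])

```text
t: 28.95
ee_pos: [621.7, -162.1, 68.9]
ee_rot: [[0.984, 0.0, 0.18], [-0.18, -0.001, 0.984], [0.0, -1.0, -0.0]]
ft_force: [-3.6, 0.2, 8.0]
grip_width: 65.7
```

>>> servo_tool(motion=[0,0,0,0,-0.004,0,-1,0,0,0,0,-0.004,0,-1,0,0,0,0,-0.004,0,-1,0,0,0,0,-0.004,0,-1,0,0,0,0,-0.004,0,-1,0,0,0,0,-0.1,0,-1,0,0,0,0,-0.3,0,-1,0,0,0,0,-0.5,0,-1,0,0,0,0,-0.6,0,-1,0,0,0,0,-0.6,0,-1])

```text
t: 30.2
ee_pos: [622.8, -162.2, 219.9]
ee_rot: [[0.984, 0.004, 0.18], [-0.18, -0.001, 0.984], [0.004, -1.0, -0.0]]
ft_force: [0.1, 0.5, -0.2]
grip_width: 87.9
```

>>> servo_tool(motion=[0,0,0,-0.2,0,0,-1,0,0,0,-0.4,0,0,-1,0,0,0,-0.6,0,0,-1,0,0,0,-0.7,0,0,-1,0,0,0,-0.7,0,0,-1,0,0,0,-0.7,0,0,-1])

```text
t: 30.95
ee_pos: [450.1, -130.8, 217.3]
ee_rot: [[0.984, 0.0, 0.18], [-0.18, 0.0, 0.984], [0.0, -1.0, 0.0]]
ft_force: [-0.4, 0.1, 0.2]
grip_width: 88.0
```

```bash
python3 -c "
from tri import *
st=env.state();print(st['t'],st['ee_pos'],st['ft_force'])
o=[]
for n in('side','wrist'):
  s=snap(n);f=s['frame'].copy();
  def c(C,r,col):
    a=np.linspace(0,6.28,300);P=np.array(C)+np.c_[r*np.cos(a),r*np.sin(a),0*a]
    for q in proj(s,P):
      if 0<q[0]<511 and 0<q[1]<383: f[int(round(q[1])),int(round(q[0]))]=col
  if n=='wrist':
   for p,r in (((638,-72.2,95),29),((654.4,16,70),23),((621.5,-161,122),33)): c(p,r,(255,0,0))
  o.append(f)
a=cv2.resize(o[0][110:300,100:380],(760,516)); cv2.imwrite('pics/f1.png',a[:,:,::-1]);cv2.imwrite('pics/f2.png',cv2.resize(o[1],(750,562))[:,:,::-1])
for n,p,r in(('small',(654.4,16,70),23),('med',(638,-72.2,95),29),('large',(621.5,-161,122),33)): print(n);cap(p,r,5,('scene','side'))
"
```

```text
30.95 [ 450.1188813  -130.78181773  217.30957614] [-0.35835367  0.09347362  0.16935789]
small
scene [223.8 216.8] area 228 model 203 d 2.0
side [222.6 172.2] area 174 model 195 d 1.5
xyz top [656.8  10.8  66.5] [ 0.34  1.18  0.74 -0.86]
xy fixed z [656.1  12.9] [ 0.84  0.85  0.33 -1.46]
med
scene [213.6 188. ] area 260 model 285 d 0.9
side [250.9 150. ] area 241 model 273 d 1.1
xyz top [638.8 -76.5  92.9] [ 0.05  0.22  0.13 -0.16]
xy fixed z [638.4 -75.1] [ 0.35  0.02 -0.11 -0.52]
large
scene [203.5 160.3] area 306 model 330 d 1.0
side [276.7 129.2] area 294 model 316 d 1.3
xyz top [ 622.3 -162.6  119.9] [ 0.02  0.11  0.06 -0.08]
xy fixed z [ 621.9 -161. ] [ 0.32 -0.1  -0.18 -0.44]
```

View pics/f1.png

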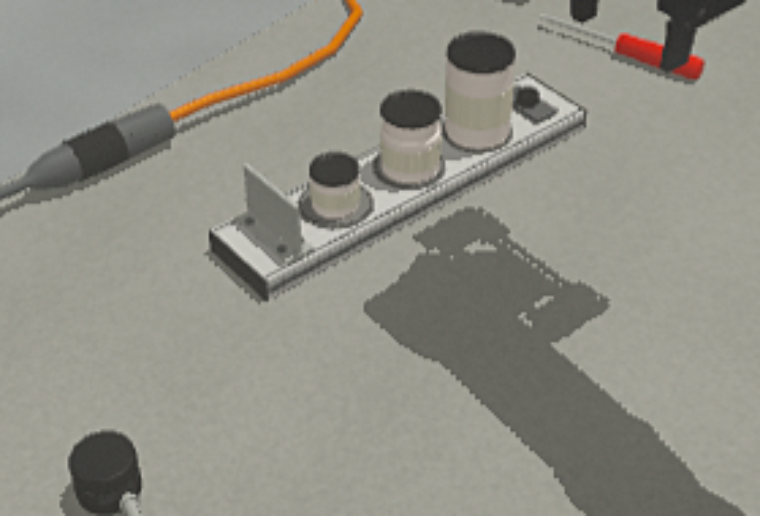

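View pics/f2.png

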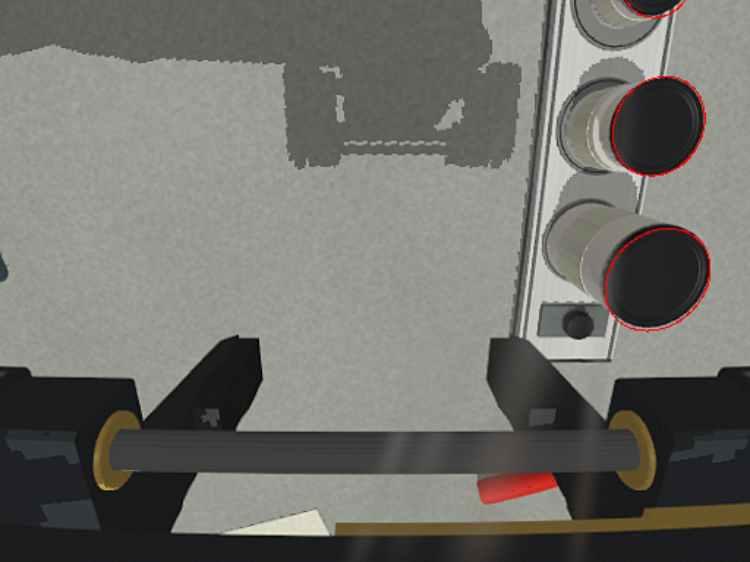

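All three tubs stand upright near the middle of their pads in the right order. The cap is level, and the castor and screwdriver have not moved. Handing in.

```bash
python3 -c "
from h import *
print(env.hand_in())"
```

```text
the job is handed in; nothing more can be done
None
```

I snapped the cap onto the medium tub while it stood on the bench. I then stood the medium, small and large tubs on their pads: small by the end stop, medium in the middle, large farthest. The job was handed in at about 31 s of the 106 s allowed.

- **Cap:** the press peaked at 26.7 N, above the 8–15 N needed. Right after, its top measured 69.5 mm high against 69 mm when home. On the rack the free height fit gave 92.9 mm against 95 mm, but the large tub read 2 mm low in the same fit, so I took that as camera bias. It looked level.
- **Tub positions:** in the last pictures all three tubs stood upright. With the scene and side cameras, the large tub came out within 1 mm of its pad centre and the medium and small tubs about 3–4 mm off. The wrist camera put the medium and large tubs almost exactly on their marks; the small tub was mostly out of its view. All are inside the 12 mm limit.
- **Disagreement:** the small tub's two-camera fit was the poorest, with errors up to 1.5 pixels. The end stop's shadow or overlap probably caused this.
- **Bystanders:** the castor and screwdriver were never approached and looked unmoved in the final pictures, but I did not re-measure them. The gripper was clear of everything at hand-in.

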